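Latch a two-part casting mould and lock the latch with its hairpin clip

ROBOT

A 6-joint arm with a two-finger parallel gripper is mounted at the origin on a cart in front of the work surface, level with it; the furniture and walls round the work are solid. World frame = base frame: x ahead of the robot, y to its left, z up, the work surface at z = 0. Lengths are in m, angles in rad, forces in N, time in s.
With the tool pointing down it reaches from about 0.225 to 0.875 m from the base axis. Payload 3.4 kg.
Tool frame: the origin (TCP) lies on the centre line of the jaws, within the pads' length; the fingertips stand 11 mm ahead of it and the grasp point (between the pads) lies 8 mm behind it; z points along the fingers, y is the line along which they close (so a half turn about z gives the same grasp; the last joint's range is limited). The gripper opens to 85 mm and grips with 20 to 120 N. Pads are 22 mm wide; open, the fingers measure 114 mm over their backs; the gripper's body (76 mm by 85 mm) begins 54 mm behind the grasp point. The pads swing forward as they close: fully open they stand 13 mm farther back than shut.
Start: joints at [1.157, 0.276, 1.505, -0, 1.361, -0.121], TCP at [0.166, 0.551, 0.242] pointing down, gripper open.
Joint ranges: [-2.89, 2.89], [-0.75, 2.08], [0.22, 2.7], [-1.18, 4.32], [0.11, 2.71], [-2.7, 2.7]. Speed limits (rad/s): [2.57, 2.57, 3.14, 3.14, 3.14, 3.14].

INTERFACE

Orientations are given as a unit quaternion [w, x, y, z].
In Python, from rig import manip, eyes, job gives the robot as it stands.
- The arm moves only by the tool drive_tool, never from a script. Its argument "rows" is a list of rows, each a list of 3 entries, a list of its own where there are three numbers: the turn, a rotation vector about the world's x, y, z in rad, then the shift along the world's x, y, z in cm, then the finger opening in cm, from 0 to 8.54. A call has 1 to 8 rows; each row shifts and turns the commanded pose from where the row before left it; what a row does not reach is not made up. A row lasts 1/8 s, in which the tool goes at most 62.5 mm and 10.7 degrees, less where a joint would pass 70% of its speed; a pose out of reach is approached as far as the arm can. A call is refused whole if a number of a shift passes 6.25 or a number of a turn 0.188, either way. A call with a gripper value outside its range is refused whole. The fingers move at their own pace and stop on an object; "force" is the grip in N (left out, the last holds). Time passes only in rows, so rows that do not move let the fingers close. It gives the time, the measured TCP pose, the force, the opening and the grip force at its end, in the units of the state.
- manip.get_state(): the state, without advancing time (a new reading comes with each control period).
- eyes.get_image(name): name is "scene" or "top" or "wrist"; returns the picture (384x512x3 uint8, red, green, blue); there is no depth.
- eyes.get_calibration(name): a dict with "camera_matrix" (3x3 intrinsics, pixels), "view" (4x4, takes a point from world to camera coordinates). Camera axes: x right, y up, looking along -z (the intrinsics and any distortion apply to the point x, -y, -z); pixel columns grow to the right and rows downward; lengths in m; the calibration is good to about 2 mm. A picture is of the moment at which its call begins: read the wrist's pose just before it. get_calibration takes no time and is no camera call; for the wrist camera it gives the pose at the moment of the call.
- job.sign_off(): hands the job in; it is judged then, once.
The state is a dict: "clock": time; "qpos": joint angles; "qd": joint speeds; "effort": joint torques, N m; "position": TCP position; "ee_rot": TCP orientation; "contact_force": force on the tool from outside, world axes, zero at the start; "moment": the same for the moment, N m; "width": finger opening in m; "gripper_force": force on a finger pad.
Only numpy, scipy, OpenCV 4.12 (cv2) and the standard library are available. Lean on these libraries where they do the work, as an engineer would, in place of code of your own. Each camera call takes 0.05 s, during which the arm holds its last target. There are 200 camera calls.

TASK

Get the two-part casting mould ready for the shaker: swing the latch's wire hoop over so that its bar drops behind the keeper's hook on the other half, then press the red lever down until it snaps over centre and the halves are drawn together. Then fetch the blue-handled hairpin clip and push it level and square across the lever into the groove under the head of the stud that stands up through it, until its legs snap past the shank, so that the lever cannot shake open. Let go of it and leave the other things on the table where they are.

Things in the scene. Friction and masses are not known exactly. Their poses are not given: they have to be found in the camera images.
- mould: Fixed plywood mould on a 140 x 260 x 12 mm board, origin under its seam's middle. x runs along the seam (away from the robot at yaw 0), y across it from fixed half to sliding half, z up. Both halves are 120 mm in x, tops at z 72. Fixed half y -130 to 0, sliding half 0 to 97. Points at x = 0 (mm): stud y -82, lever hinge y -30 z 85, keeper y 40.
- stud_foot (a point): Foot of the steel locking stud, on its axis, 75 mm above the table; axes as mould. It is threaded and set by hand, its height unknown: feel for the flat top of its head, 30 to 40 mm above this point. Head 9 mm thick, 32 across; under it the groove, 7.2 high, shank 17 thick (groove's middle 12.6 under the head's top); then a 32 mm collar. The lever's bars, when down, reach 14 mm above this point.
- lever_pivot (a point): Hinge axis of the latch lever, on the fixed half, parallel to the mould's x, 85 mm above the table. This point's axes turn with the lever.
- lever_handle (a point): Middle of the outer (when down: top) face of the lever's red handle plate, 43 mm (x) by 20 mm, 84 mm from the hinge; the lever ends 95 mm from it. Two side bars 8 mm high, 35 mm apart and 43 mm over both, leave a window for the stud. Lever down: the stud's head begins 16 mm from this point toward the hinge and rises 17 to 27 mm above it. Push this face to close the lever.
- lever (a joint): Lever angle in rad: 0 = down flat over the fixed half, pointing away from the seam; at the start it stands up at 1.3 to 1.5. It stays where it is left (stiff hinge). With the hoop hooked it takes 4 to 8 N at the handle; under 0.3 it passes over centre and pulls itself down to 0. Unhooked it goes down without drawing the halves together.
- hoop_bar (a point): Middle of the hoop's cross bar, a black roller 8 mm thick, 44 mm long, parallel to the mould's x. Two wires, 93 mm long and 62 mm over both, join it to the lever, pivoting freely 24 mm from the lever's hinge. At the start it stands up, leaning a little away from the sliding half, some 20 mm above the lever's end. Pushed past upright to the sliding half's side it falls onto the keeper plate.
- hoop (a joint): Angle in rad of the hoop against the lever: about 3.1 leaning back on its stop, 0 hooked with the lever down.
- keeper_seat (a point): Where the middle of the hoop's bar lies when hooked: on the keeper plate of the sliding half, behind (+y side of) its lip, 79 mm above the table; axes as mould. The lip is 30 mm wide (x), 11 mm high and leans to +y. Moves with the sliding half.
- half_b (a joint): Seam opening in m along the mould's y: 0.004 at the start (the springy silicone lining holds the sliding half off with 20 N, 40 N when shut), 0 or just below when latched.
- clip_grip (a point): Middle of the hairpin clip's blue moulded grip round its bend: hold it there, for legs held together cannot spread. Flat-sided: 34 mm across (point's y), 11 mm high, straight from 8 mm behind to 16 mm ahead of this point. The clip lies flat, this point 5.5 mm above the table. x points to the leg tips, z is its normal. It reaches 24 mm behind this point, 103 mm ahead; 38 mm over the flared tips.
- clip_seat (a point): Centre of the pocket between the clip's steel legs (round wire 5.5 mm thick), 64 mm ahead of clip_grip, where the stud's shank sits when the clip is home. The neck 14 mm ahead of it is 6.5 mm wide and must spread over the 17 mm shank (10 to 20 N of push, then it lets go with a snap); a narrow place 13 mm behind it is the stop. The leg tips are 36 mm ahead.
- sanding_block: brown sanding block, 40 x 70 x 23 mm; bystander, origin under its centre
- plaster_cup: grey plaster-mixing cup, 70 mm wide, 77 mm high; bystander, origin under its centre
- dropper_bottle: brown dropper bottle with black cap, 37 mm wide, 109 mm high; bystander, origin under its centre
- air_scribe_1: steel air scribe (pen-like tool), 23 x 180 x 22 mm; bystander, origin under its centre

How it is judged:
On the way, in this order (a step that is already met when the one before it is completed fails the run):
1. the hoop's bar lies behind the keeper's lip (y of hoop_bar in the frame of keeper_seat between -0.003 and 0.03 m and z of hoop_bar in the frame of keeper_seat below 0.005 m), for 0.2 s.
2. the lever is snapped down and the halves are drawn together (value of joint lever below 0.06 rad and value of joint half_b below 0.0015 m and distance between hoop_bar and keeper_seat below 0.005 m), for 0.2 s.
At the end, for the whole second after the job is handed in: Lever down (within 0.08 rad), seam shut (1.5 mm) with the hoop's bar on its keeper (5 mm), and the clip in the stud's groove: pocket within 6 mm of the shank's axis and 13 to 30 mm above the stud's foot, level within 0.25 rad and square across the lever within 0.5 rad (value of joint lever below 0.08 rad and value of joint half_b below 0.0015 m and distance between hoop_bar and keeper_seat below 0.005 m and horizontal distance between clip_seat and stud_foot below 0.006 m and z of clip_seat in the frame of stud_foot between 0.013 and 0.03 m and angle between the z axis of clip_seat and the z axis of stud_foot, either way round below 0.25 rad and angle between the x axis of clip_seat and the x axis of stud_foot, either way round below 0.5 rad); the robot touches nothing.
It fails at once if a bystander is shoved more than 3 cm (distance of any of sanding_block, plaster_cup, dropper_bottle, air_scribe_1 from where it was at the start of the episode above 0.03 m).
It also fails if it takes over 64 s, if anything falls off the work surface, if the arm or the gripper's body presses on something with over 40 N, if the wrist force passes 120 N, or if a joint passes its speed limit or range.

## Working session

There is one attempt and no reset: what is moved stays moved. The work goes in short steps, Python scripts to look and compute and a tool call to move; the robot and the scene stay as the last step left them, time stands still between calls to the robot, and variables do not carry over. Pictures are saved under pics/ and viewed, at most 10 in all, crops included, and the job is handed in when it is done.

Besides the shell and the picture viewer there is one more tool, called after "Emit:" as name([rows], argument=value, ...), one row to a line, values as JSON. drive_tool: Moves the arm, as the interface text tells. Its arguments: {"type":"object","properties":{"rows":{"type":"array"},"force":{"type":"number"}},"required":["rows"]}

```bash
mkdir -p pics; ls; cat > h.py <<'E'
from rig import manip, eyes, job
import numpy as np, cv2
def snap(name,fn,crop=None,k=1):
    im=eyes.get_image(name)[:,:,::-1].copy()
    if crop: x0,y0,x1,y1=crop; im=im[y0:y1,x0:x1]
    if k!=1: im=cv2.resize(im,None,fx=k,fy=k,interpolation=cv2.INTER_CUBIC)
    cv2.imwrite('pics/'+fn,im)
def ray(cal,u,v):
    K=np.array(cal['camera_matrix']);V=np.array(cal['view'])
    d=np.linalg.inv(K)@[u,v,1]; d=np.array([d[0],-d[1],-d[2]])
    R=V[:3,:3]; return -R.T@V[:3,3], R.T@d
def atz(cal,u,v,z):
    c,d=ray(cal,u,v); return c+d*(z-c[2])/d[2]
def proj(cal,P):
    K=np.array(cal['camera_matrix']);V=np.array(cal['view'])
    p=V[:3,:3]@np.array(P)+V[:3,3]; q=K@[p[0],-p[1],-p[2]]; return q[:2]/q[2]
E
python3 - <<'E'
from h import *
s=manip.get_state();print(s)
for n in('top','scene'):
    c=eyes.get_calibration(n);print(n,c)
    im=eyes.get_image(n)[:,:,::-1];cv2.imwrite(f'pics/{n}_raw.png',im)
    cv2.imwrite(f'pics/{n}0.png',cv2.resize(im,(800,600),interpolation=cv2.INTER_CUBIC))
E
```

```text
pics
{'clock': 0.0, 'qpos': array([ 1.15700523e+00,  2.76557878e-01,  1.50611387e+00,  3.31975100e-05,
        1.36069516e+00, -1.21025537e-01]), 'qd': array([ 0.00251064, -0.00122065,  0.0009468 , -0.00010648, -0.00090073,
       -0.00028313]), 'effort': array([ 2.90805956e-04, -4.16766572e+01, -2.45807576e+01, -1.23712866e-04,
        1.10169151e-02, -2.51883404e-05]), 'position': array([0.16575138, 0.5500699 , 0.24146853]), 'ee_rot': array([-2.50062273e-04,  1.45863940e-01,  9.89304262e-01, -8.51310536e-04]), 'contact_force': array([-0.13346315,  0.19114275,  0.46405661]), 'moment': array([ 0.01937025,  0.02904553, -0.03730506]), 'gripper_force': 0.0, 'width': 0.08547130921649522}
top {'camera_matrix': array([[469.26635478,   0.        , 257.63154058],
       [  0.        , 469.26635478, 191.46784428],
       [  0.        ,   0.        ,   1.        ]]), 'view': array([[-0.00387452, -0.99997251,  0.00632206,  0.0183936 ],
       [ 0.97421593, -0.00234839,  0.22560542, -0.59933905],
       [-0.22558437,  0.00703317,  0.97419825, -1.46257901],
       [ 0.        ,  0.        ,  0.        ,  1.        ]])}
scene {'camera_matrix': array([[494.38831359,   0.        , 246.73544916],
       [  0.        , 494.38831359, 197.80264359],
       [  0.        ,   0.        ,   1.        ]]), 'view': array([[-0.83289874, -0.55274647, -0.02740503,  0.47709058],
       [ 0.22302251, -0.3805545 ,  0.89746266, -0.19896754],
       [-0.50649843,  0.74138358,  0.44023827, -1.30528514],
       [ 0.        ,  0.        ,  0.        ,  1.        ]])}
```

View pics/top0.png

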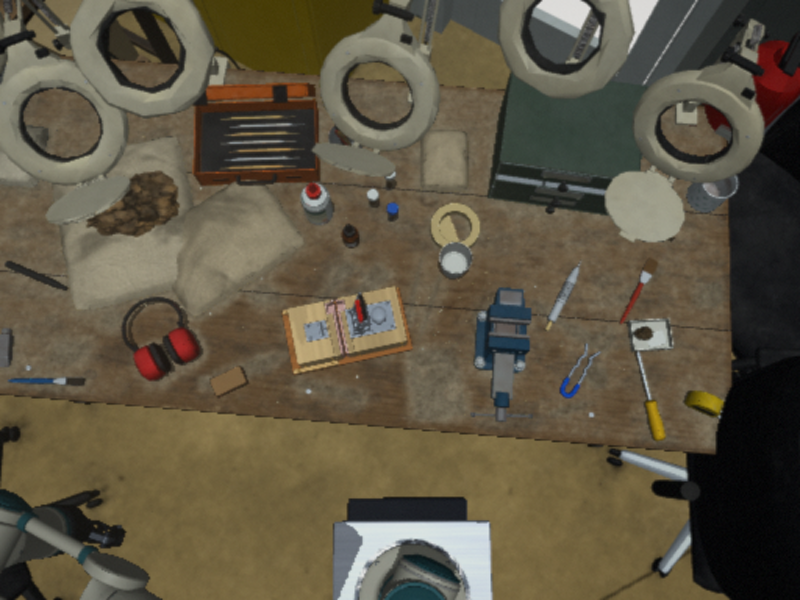

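View pics/scene0.png

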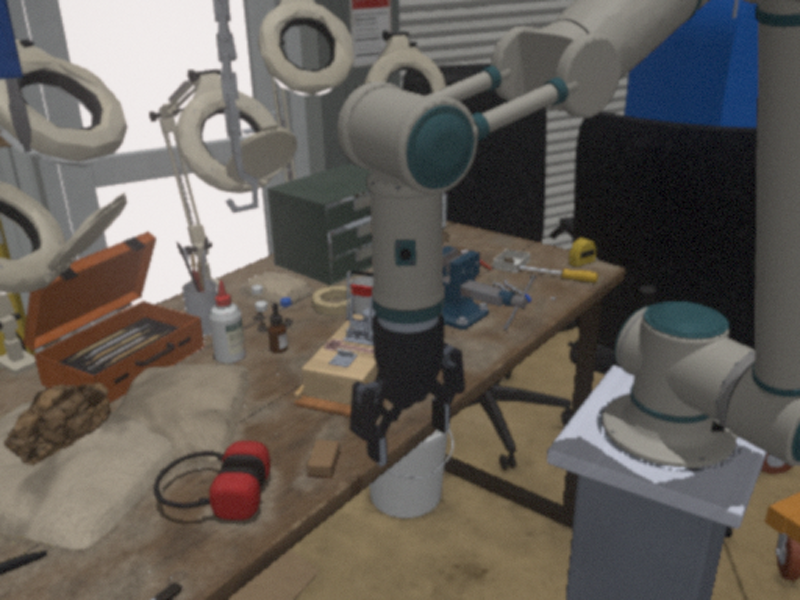

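The top view shows the mould at (347,330), with the lever and stud on its right half and the keeper plate on the left. The clip is at (580,370) with its tips pointing up and right, the vise is at (505,345), and the sanding block is at (228,381). The scribe is at (563,297), the cup at (455,258) and the bottle at (350,235). Next I'll enlarge the mould and the clip.

```bash
python3 - <<'E'
from h import *
im=cv2.imread('pics/top_raw.png')
a=cv2.resize(im[175:245,175:270],None,fx=5.5,fy=5.5,interpolation=cv2.INTER_CUBIC)
b=cv2.resize(im[210:265,350:390],None,fx=7,fy=7,interpolation=cv2.INTER_CUBIC)
H=max(a.shape[0],b.shape[0]);o=np.zeros((H,a.shape[1]+b.shape[1],3),np.uint8);o[:a.shape[0],:a.shape[1]]=a;o[:b.shape[0],a.shape[1]:]=b
print(a.shape,b.shape);cv2.imwrite('pics/crop1.png',o)
E
```

```text
(385, 522, 3) (385, 280, 3)
```

View pics/crop1.png

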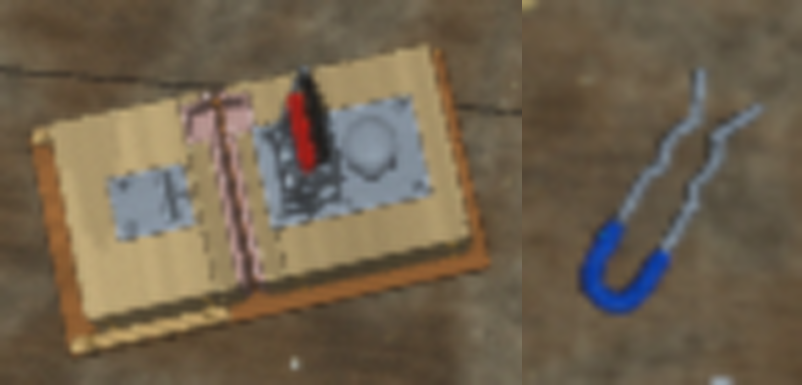

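```bash
python3 - <<'E'
from h import *
c=eyes.get_calibration('top')
A=lambda u,v,z:atz(c,u/5.5+175-.4,v/5.5+175-.4,z)
B=lambda u,v,z:atz(c,(u-522)/7+350-.4,v/7+210-.4,z)
img=np.array([A(50,130,.072),A(88,318,.072),A(470,238,.072),A(430,45,.072)])[:,:2]
mod=np.array([[60,101],[-60,101],[-60,-130],[60,-130]])/1000
from scipy.spatial.transform import Rotation as R
mc,ic=mod.mean(0),img.mean(0);H=(mod-mc).T@(img-ic);U,S,Vt=np.linalg.svd(H);r=Vt.T@U.T
t=ic-r@mc;yaw=np.arctan2(r[1,0],r[0,0]);print('mould',t,yaw,(mod@r.T+t-img)*1000)
for n,p in dict(stud=[0,-.082],hinge=[0,-.03],keeper=[0,.044]).items():print(n,r@p+t)
print('stud px',A(369,140,.11),'keeper lip px',A(175,195,.085))
g=B(614,312,.0055);t1=B(700,70,.003);t2=B(760,108,.003);m=(t1+t2)/2
d=(m-g)[:2];print('clip',g,t1,t2,np.linalg.norm(d),np.linalg.norm(t1-t2),np.arctan2(d[1],d[0]));print('grip',g[:2]+.024*d/np.linalg.norm(d))
E2=lambda u,v,z:atz(c,u*.64-.2,v*.64-.2,z)
print('red lever',[A(297,100,.165),A(310,165,.165)],'black bar',[A(303,75,.19),A(322,160,.19)])
print('vise',E2(505,290,.1),E2(505,415,.05),E2(478,330,.02),E2(530,330,.1))
E
```

```text
mould [0.54215255 0.14624183] 0.2143803112877008 [[ 2.66122306  1.45920895]
 [-3.06577553  1.45657782]
 [-0.2831313  -2.62903095]
 [ 0.68768376 -0.28675582]]
stud [0.5595974  0.06611894]
hinge [0.54853481 0.11692858]
keeper [0.53279191 0.1892346 ]
stud px [0.56205954 0.06724665 0.11      ] keeper lip px [0.53500098 0.18047716 0.085     ]
clip [ 0.40055177 -0.33029638  0.0055    ] [ 0.51644009 -0.37857439  0.003     ] [ 0.49791824 -0.40627217  0.003     ] 0.12340645193034566 0.03332004928874011 -0.5275675892768203
grip [ 0.42128859 -0.34237877]
red lever [array([0.573135  , 0.10571083, 0.165     ]), array([0.53637679, 0.09818016, 0.165     ])] black bar [array([0.58139772, 0.10117427, 0.19      ]), array([0.53406039, 0.09043957, 0.19      ])]
vise [ 0.61154718 -0.19292073  0.1       ] [ 0.36112193 -0.19118076  0.05      ] [ 0.54328768 -0.14413429  0.02      ] [ 0.52797714 -0.24068375  0.1       ]
```

The mould pose fits to within 3 mm: yaw is 0.214 and the stud is at (0.561, 0.067). The clip grip is at (0.421, -0.342) with heading -0.53. I'll fly over to the stud side of the hoop with the fingers shut.

Emit:
drive_tool([
  [[0,0,0.1],[4.5,-5.5,1.5],0],
  [[0,0,0.1],[5,-6,0.5],0],
  [[0,0,0.1],[5,-6,0],0],
  [[0,0,0.1],[5,-6,0],0],
  [[0,0,0.108],[5,-6,0],0],
  [[0,0,0],[5,-6,0],0],
  [[0,0,0],[5,-6,0],0],
  [[0,0,0],[4.5,-7,0],0],
], force=80)

```text
out of range; nothing moved
```

Emit:
drive_tool([
  [[0,0,0.1],[4.5,-6,1.5],0],
  [[0,0,0.1],[5,-6.2,0.5],0],
  [[0,0,0.1],[5,-6.2,0],0],
  [[0,0,0.1],[5,-6.2,0],0],
  [[0,0,0.108],[5,-6.2,0],0],
  [[0,0,0],[5,-6.2,0],0],
  [[0,0,0],[5,-6.2,0],0],
  [[0,0,0],[5,-6.2,0],0],
], force=80)

```text
clock: 1.1
position: [0.4781, 0.1593, 0.2583]
ee_rot: [-0.0, -0.107, 0.994, 0.0]
contact_force: [0.8, 0.8, -0.4]
width: -0.0001
gripper_force: 0.0
```

Emit:
drive_tool([
  [[0,0,0],[3,-3.5,0],0],
  [[0,0,0],[2.5,-3.5,0],0],
  [[0,0,0],[2,-2.5,0],0],
  [[0,0,0],[0,0,0],0],
])

```text
clock: 1.6
position: [0.5534, 0.0642, 0.2576]
ee_rot: [-0.001, -0.106, 0.994, -0.0]
contact_force: [-0.6, 0.7, -0.7]
width: 0.0001
gripper_force: 0.0
```

```bash
python3 - <<'E'
from h import *
print(manip.get_state()['position'])
c=eyes.get_calibration('wrist');print(c)
im=eyes.get_image('wrist')[:,:,::-1];t=eyes.get_image('scene')[:,:,::-1]
cv2.imwrite('pics/w1.png',np.hstack([cv2.resize(im,(448,336)),cv2.resize(t[140:290,150:307],(352,336),interpolation=cv2.INTER_CUBIC)]))
E
```

```text
[0.55335597 0.06423052 0.25761322]
{'camera_matrix': array([[335.346861  ,   0.        , 253.66319323],
       [  0.        , 335.346861  , 197.12571407],
       [  0.        ,   0.        ,   1.        ]]), 'view': array([[-2.10177742e-01,  9.77663125e-01, -3.61975851e-04,
         5.45117653e-02],
       [-9.35381363e-01, -2.01195699e-01, -2.90829840e-01,
         5.72581784e-01],
       [-2.84406438e-01, -6.07873736e-02,  9.56774724e-01,
        -2.32825910e-01],
       [ 0.00000000e+00,  0.00000000e+00,  0.00000000e+00,
         1.00000000e+00]])}
```

View pics/w1.png

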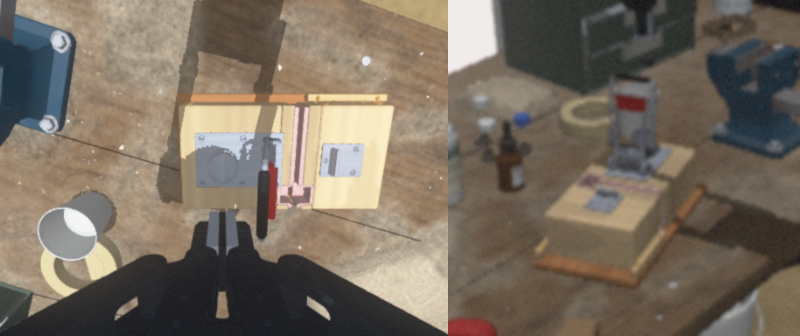

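The wrist view shows the hoop bar at about (262,205) and the stud head at about (222,167), with the fingers to the left of the bar. The hoop is upright.

```bash
python3 - <<'E'
from h import *
c=eyes.get_calibration('wrist');k=.875
a=.2143;x=np.array([np.cos(a),np.sin(a)]);y=np.array([-x[1],x[0]]);o=np.array([.5422,.1462])
def m(n,u,v,z):
    p=atz(c,u/k,v/k,z)[:2];print(n,p.round(4),((p-o)@x).round(4),((p-o)@y).round(4))
m('bar',262,173,.2);m('bar',262,237,.2)
m('stud',222,167,.11);m('corner fl',182,104,.072);m('corner fr',182,208,.072);m('slid near',393,104,.072);m('slid far',380,209,.072)
m('keeperlip',333,161,.085)
E
```

```text
bar [0.5301 0.0884] -0.0241 -0.0539
bar [0.577  0.1005] 0.0243 -0.052
stud [0.5566 0.0666] -0.0029 -0.0809
corner fl [0.5085 0.0129] -0.0613 -0.1231
corner fr [0.6259 0.0336] 0.0579 -0.1278
slid near [0.4611 0.2308] -0.0613 0.0999
slid far [0.5778 0.2614] 0.0593 0.105
keeperlip [0.5317 0.183 ] -0.0024 0.0382
```

Emit:
drive_tool([
  [[0,0,0],[0.3,0,-3],0],
  [[0,0,0],[0.3,0,-2.4],0],
  [[0,0,0],[-0.3,1.5,0],0],
  [[0,0,0],[-0.3,1.5,0],0],
  [[0,0,0],[-0.25,1.2,0],0],
  [[0,0,0],[-0.25,1.2,0],0],
  [[0,0,0],[-0.25,1.2,0],0],
  [[0,0,0],[-0.25,1.2,0],0],
])

```text
clock: 2.7
position: [0.5422, 0.1449, 0.2047]
ee_rot: [0.0, -0.107, 0.994, 0.0]
contact_force: [0.8, 0.2, 0.6]
width: 0.0002
gripper_force: 0.0
```

```bash
python3 - <<'E'
from h import *
im=eyes.get_image('wrist')[:,:,::-1];t=eyes.get_image('scene')[:,:,::-1]
cv2.imwrite('pics/w2.png',np.hstack([cv2.resize(im,(448,336)),cv2.resize(t[140:290,150:307],(352,336),interpolation=cv2.INTER_CUBIC)]))
E
```

```text
(no output)
```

View pics/w2.png

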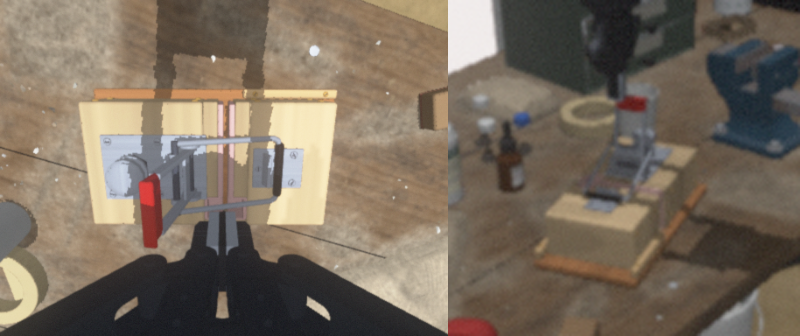

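The hoop bar has dropped behind the lip, at (278,170) in the wrist view. The lever is still up and the fingers are on its outer-face side. I'll go down and feel for the handle.

Emit:
drive_tool([
  [[0,0,0],[0.1,-0.5,-1.7],0],
  [[0,0,0],[0.1,-0.5,-1.7],0],
  [[0,0,0],[0.11,-0.5,0],0],
  [[0,0,0],[0.11,-0.5,0],0],
  [[0,0,0],[0.11,-0.5,0],0],
])

```text
clock: 3.42
position: [0.5483, 0.1187, 0.1713]
ee_rot: [0.001, -0.107, 0.994, 0.0]
contact_force: [-0.0, -0.2, -0.3]
width: 0.0001
gripper_force: 0.0
```

Emit:
drive_tool([
  [[0,0,0],[0.11,-0.5,0],0],
  [[0,0,0],[0.08,-0.4,0],0],
  [[0,0,0],[0,0,0],0],
])

```text
clock: 3.8
position: [0.5496, 0.1097, 0.1706]
ee_rot: [0.0, -0.107, 0.994, -0.0]
contact_force: [-0.3, 0.4, 0.2]
width: 0.0004
gripper_force: 0.0
```

Emit:
drive_tool([
  [[0,0,0],[0.11,-0.5,0],0],
  [[0,0,0],[0.11,-0.5,0],0],
  [[0,0,0],[0,0,0],0],
])

```text
clock: 4.18
position: [0.5519, 0.0995, 0.1705]
ee_rot: [0.0, -0.107, 0.994, -0.0]
contact_force: [0.4, -0.5, 0.6]
width: -0.0
gripper_force: 0.0
```

```bash
python3 - <<'E'
from h import *
im=eyes.get_image('wrist')[:,:,::-1]
cv2.imwrite('pics/w3.png',cv2.resize(im,(640,480)))
E
```

```text
(no output)
```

View pics/w3.png

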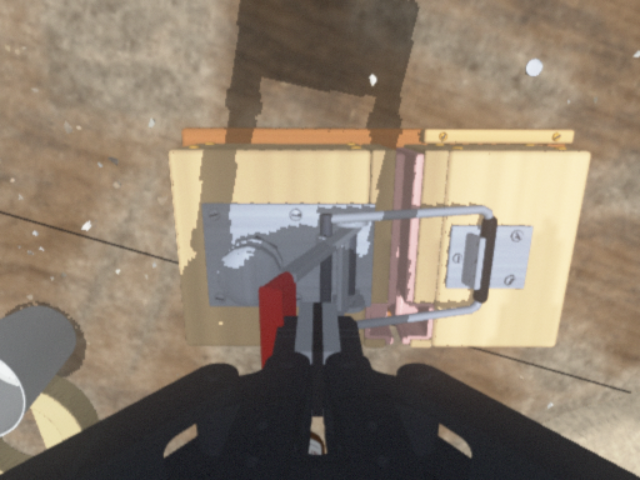

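Emit:
drive_tool([
  [[0,0,0],[0.16,-0.74,-0.2],0],
  [[0,0,0],[0.16,-0.74,-0.2],0],
  [[0,0,0],[0.16,-0.74,-0.38],0],
  [[0,0,0],[0.16,-0.74,-0.38],0],
  [[0,0,0],[0.15,-0.68,-0.55],0],
  [[0,0,0],[0.15,-0.68,-0.55],0],
  [[0,0,0],[0,0,0],0],
])

```text
clock: 5.1
position: [0.561, 0.0561, 0.1475]
ee_rot: [-0.0, -0.107, 0.994, -0.0]
contact_force: [0.6, 2.1, 0.9]
width: -0.0001
gripper_force: 0.4
```

Emit:
drive_tool([
  [[0,0,0],[0.09,-0.43,-0.5],0],
  [[0,0,0],[0.09,-0.43,-0.5],0],
  [[0,0,0],[0.07,-0.31,-0.6],0],
  [[0,0,0],[0.07,-0.31,-0.6],0],
  [[0,0,0],[0,0,0],0],
])

```text
clock: 5.72
position: [0.5643, 0.0412, 0.1252]
ee_rot: [-0.0, -0.107, 0.994, -0.0]
contact_force: [0.2, 0.4, -0.8]
width: 0.0001
gripper_force: 0.0
```

Emit:
drive_tool([
  [[0,0,0],[0,0,4],0],
  [[0,0,0],[0,0,4],0],
  [[0,0,0],[-0.6,2.5,0],0],
  [[0,0,0],[0,0,0],0],
])

```text
clock: 6.22
position: [0.5582, 0.0677, 0.2065]
ee_rot: [0.001, -0.108, 0.994, -0.0]
contact_force: [-1.5, -0.5, -0.9]
width: -0.0003
gripper_force: 0.0
```

```bash
python3 - <<'E'
from h import *
print(manip.get_state()['position'])
im=eyes.get_image('wrist')[:,:,::-1]
cv2.imwrite('pics/w4.png',cv2.resize(im,(768,576)))
E
```

```text
[0.55822798 0.06767862 0.20653991]
```

View pics/w4.png

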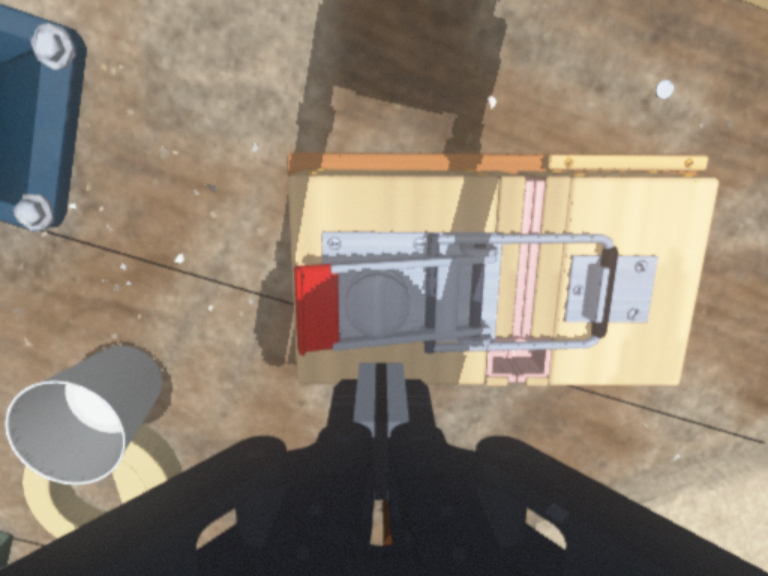

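```bash
python3 - <<'E'
from h import *
c=eyes.get_calibration('wrist');k=1.5
a=.2143;x=np.array([np.cos(a),np.sin(a)]);y=np.array([-x[1],x[0]]);o=np.array([.5422,.1462])
def m(n,u,v,z):
    p=atz(c,u/k,v/k,z)[:2];print(n,p.round(4),((p-o)@x*1e3).round(1),((p-o)@y*1e3).round(1))
m('corner fl',292,176,.072);m('corner fr',302,384,.072);m('slid near',717,178,.072);m('slid far',681,384,.072)
m('stud',378,305,.11)
for z in(.088,.1,.11):
  m('redL',296,268,z);m('redL2',302,354,z);m('redR',339,348,z)
m('bar',610,252,.079);m('bar',600,335,.079)
m('board',288,155,.012);m('board',708,157,.012)
E
```

```text
corner fl [0.5117 0.009 ] -59.0 -127.6
corner fr [0.6273 0.0341] 59.3 -127.6
slid near [0.4657 0.2229] -58.4 91.2
slid far [0.5797 0.2498] 58.7 93.3
stud [0.5583 0.0647] -1.7 -83.1
redL [0.5549 0.021 ] -14.2 -125.1
redL2 [0.6011 0.0321] 33.3 -124.1
redR [0.5934 0.0508] 29.8 -104.1
redL [0.5515 0.0224] -17.2 -123.0
redL2 [0.5956 0.0329] 28.1 -122.0
redR [0.5882 0.0508] 24.7 -103.0
redL [0.5488 0.0236] -19.7 -121.2
redL2 [0.591  0.0337] 23.7 -120.3
redR [0.5839 0.0508] 20.5 -102.1
bar [0.5136 0.179 ] -21.0 38.1
bar [0.5589 0.1896] 25.5 38.9
board [ 0.5055 -0.0049] -68.0 -139.8
board [0.4505 0.2512] -67.3 122.1
```

The red plate is symmetric about the lever only at z≈0.108, so the lever is still about 0.25 rad up. The hoop bar is seated. I'll press again, a little further out.

Emit:
drive_tool([
  [[0,0,0],[0.64,-3.12,-1],0],
  [[0,0,0],[0,0,-4],0],
  [[0,0,0],[0,0,-2.5],0],
  [[0,0,0],[0,0,-0.7],0],
  [[0,0,0],[0,0,-0.4],0],
  [[0,0,0],[0,0,-0.4],0],
  [[0,0,0],[0,0,-0.3],0],
  [[0,0,0],[0,0,0],0],
])

```text
clock: 7.28
position: [0.5648, 0.0359, 0.1132]
ee_rot: [0.0, -0.107, 0.994, -0.0]
contact_force: [0.1, -0.1, -0.9]
width: 0.0
gripper_force: 0.0
```

Emit:
drive_tool([
  [[0,0,0],[0,0,-0.4],0],
  [[0,0,0],[0,0,-0.4],0],
  [[0,0,0],[0,0,-0.3],0],
  [[0,0,0],[0,0,-0.2],0],
  [[0,0,0],[0,0,0],0],
])

```text
clock: 7.9
position: [0.5646, 0.0359, 0.0997]
ee_rot: [-0.0, -0.107, 0.994, 0.0]
contact_force: [-0.5, 1.0, -0.3]
width: 0.0
gripper_force: 0.0
```

Emit:
drive_tool([
  [[0,0,0],[0,0,4],0],
  [[0,0,0],[-0.65,2.95,0],0],
  [[0,0,0],[0,0,-1],0],
  [[0,0,0],[0,0,-0.3],0],
  [[0,0,0],[0,0,0],0],
])

```text
clock: 8.52
position: [0.5578, 0.0647, 0.126]
ee_rot: [-0.001, -0.107, 0.994, -0.0]
contact_force: [0.8, -0.4, 0.5]
width: 0.0004
gripper_force: 0.0
```

Emit:
drive_tool([
  [[0,0,0],[0,0,-0.15],0],
  [[0,0,0],[0,0,-0.15],0],
  [[0,0,0],[0,0,0],0],
])

```text
clock: 8.9
position: [0.5582, 0.0652, 0.1237]
ee_rot: [-0.0, -0.107, 0.994, 0.0]
contact_force: [0.6, 0.6, 0.4]
width: 0.0001
gripper_force: 0.0
```

Emit:
drive_tool([
  [[0,0,0],[0,0,-0.1],0],
  [[0,0,0],[0,0,-0.1],0],
  [[0,0,0],[0,0,0],0],
])

```text
clock: 9.28
position: [0.5581, 0.0654, 0.1218]
ee_rot: [-0.0, -0.107, 0.994, 0.0]
contact_force: [0.6, -0.6, 0.1]
width: -0.0
gripper_force: 0.0
```

Emit:
drive_tool([
  [[0,0,0],[0,0,-0.1],0],
  [[0,0,0],[0,0,-0.1],0],
  [[0,0,0],[0,0,0],0],
])

```text
clock: 9.65
position: [0.5583, 0.0654, 0.1202]
ee_rot: [0.0, -0.107, 0.994, 0.0]
contact_force: [-1.1, 0.4, 2.3]
width: -0.0
gripper_force: 1.2
```

Emit:
drive_tool([
  [[0,0,0],[0,0,-0.1],0],
  [[0,0,0],[0,0,0],0],
])

```text
clock: 9.9
position: [0.5583, 0.0654, 0.1201]
ee_rot: [0.0, -0.107, 0.994, -0.0]
contact_force: [-1.7, -0.0, 8.2]
width: -0.0001
gripper_force: 4.0
```

The stud head is felt at TCP z = 0.1201, which puts its top about 34 mm above the foot. That is in range. Now on to the clip.

Emit:
drive_tool([
  [[0,0,0],[0,0,6],0],
  [[0,0,0],[0,0,6],0],
  [[0,0,-0.18],[-1.5,-5,1.5],0],
  [[0,0,-0.18],[-1.7,-5.2,0],0],
  [[0,0,-0.18],[-1.7,-5.2,0],0],
  [[0,0,-0.18],[-1.7,-5.2,0],0],
  [[0,0,-0.02],[-1.8,-5.2,0],0],
  [[0,0,0],[-1.8,-5.2,0],0],
])

```text
clock: 10.9
position: [0.4555, -0.2462, 0.2538]
ee_rot: [0.0, 0.259, 0.966, 0.0]
contact_force: [1.8, -0.3, 0.4]
width: -0.0005
gripper_force: 0.0
```

Emit:
drive_tool([
  [[0,0,0],[-1.5,-5,0],0],
  [[0,0,0],[-1.5,-4,-2],0],
  [[0,0,0],[0,0,-3],0],
  [[0,0,0],[0,0,0],0],
])

```text
clock: 11.4
position: [0.4246, -0.3338, 0.2015]
ee_rot: [-0.003, 0.26, 0.966, 0.002]
contact_force: [-0.1, -0.2, 0.0]
width: -0.0
gripper_force: 0.0
```

```bash
python3 - <<'E'
from h import *
s=manip.get_state();print(s['position'],s['ee_rot'])
c=eyes.get_calibration('wrist')
im=eyes.get_image('wrist')[:,:,::-1];np.savez('w5.npz',K=c['camera_matrix'],V=c['view'])
cv2.imwrite('pics/w5.png',cv2.resize(im,(768,576)))
E
```

```text
[ 0.42460358 -0.333807    0.2015079 ] [-0.0025359   0.26002251  0.96559781  0.00165577]
```

View pics/w5.png

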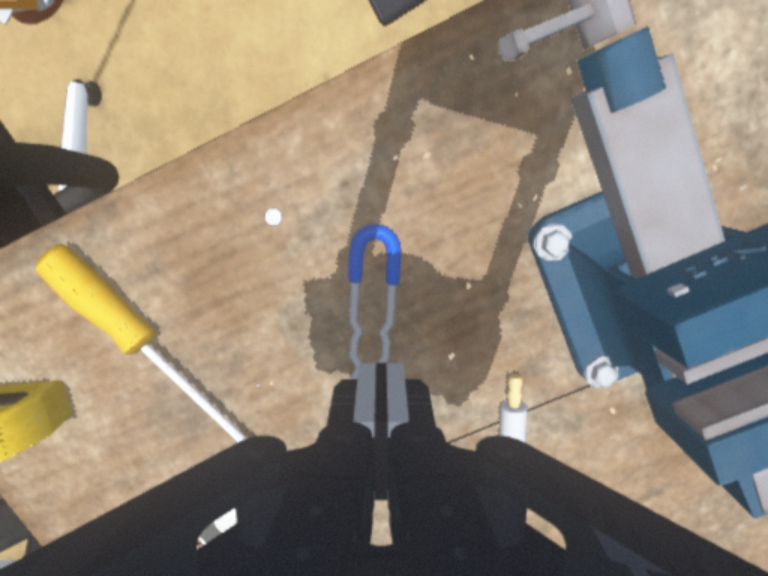

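The clip is seen close by: back of the bend at (375,226), grip sides at x = 350 and 401, front ends of the grip at y≈285. The legs run down to about (370,350) between them.

```bash
python3 - <<'E'
from h import *
z=np.load('w5.npz');c=dict(camera_matrix=z['K'],view=z['V']);k=1.5
P=lambda u,v,h:atz(c,u/k-.2,v/k-.2,h)[:2]
b=P(375,226,.0055);l=P(350,262,.0055);r=P(401,262,.0055);f=(P(356,285,.008)+P(394,285,.008))/2
n=(P(358,322,.0055)+P(388,322,.0055))/2; q=(P(354,352,.0055)+P(386,352,.0055))/2
print('width',np.linalg.norm(l-r),'len',np.linalg.norm(f-b))
for e in(f,n,q):d=e-b;print(np.arctan2(d[1],d[0]),np.linalg.norm(d))
h=np.arctan2(*((q-b)[::-1]));u=np.array([np.cos(h),np.sin(h)])
print('grip',b+.024*u,'side mid',(l+r)/2,((l+r)/2-b)@u)
E
```

```text
width 0.03402299519224038 len 0.0392864493138704
-0.5291903418087658 0.0392864493138704
-0.5505077988071744 0.06650899535560048
-0.5693000274381952 0.08895340408446663
grip [ 0.42301447 -0.33884269] side mid [ 0.42373507 -0.33777489] 0.02403136118369301
```

Emit:
drive_tool([
  [[0,0,-0.02],[-2.2,-3.9,-5],0],
  [[0,0,0],[0,0,-6],0],
  [[0,0,0],[0,0,-5.5],0],
  [[0,0,0],[0,0,-1.5],0],
  [[0,0,0],[0,0,-0.6],0],
  [[0,0,0],[0,0,-0.2],0],
  [[0,0,0],[0,0,0],0],
])

```text
clock: 12.32
position: [0.4068, -0.3719, 0.0211]
ee_rot: [0.001, 0.269, 0.963, -0.001]
contact_force: [-0.1, 0.0, 0.8]
width: 0.0002
gripper_force: 0.0
```

Emit:
drive_tool([
  [[0,0,0],[0,0,-0.5],0],
  [[0,0,0],[0,0,-0.3],0],
  [[0,0,0],[0,0,-0.1],0],
  [[0,0,0],[0,0,-0.1],0],
  [[0,0,0],[0,0,0],0],
])

```text
clock: 12.95
position: [0.4057, -0.371, 0.011]
ee_rot: [0.0, 0.269, 0.963, -0.0]
contact_force: [-2.1, 2.2, 13.3]
width: 0.0003
gripper_force: 6.7
```

Emit:
drive_tool([
  [[0,0,0],[0,0,4],5.5],
  [[0,0,0],[2.03,3.15,0],5.5],
  [[0,0,0],[0,0,0],5.5],
  [[0,0,0],[0,0,0],5.5],
], force=90)

```text
clock: 13.45
position: [0.4258, -0.3395, 0.0491]
ee_rot: [-0.0, 0.269, 0.963, -0.0]
contact_force: [0.8, -0.1, 0.2]
width: 0.0551
gripper_force: 0.0
```

Emit:
drive_tool([
  [[0,0,0],[0,0,-2],5.5],
  [[0,0,0],[0,0,-1.5],5.5],
  [[0,0,0],[0,0,-0.2],5.5],
  [[0,0,0],[0,0,0],3],
  [[0,0,0],[0,0,0],2.5],
  [[0,0,0],[0,0,0],2.5],
  [[0,0,0],[0,0,0],2.5],
], force=90)

```text
clock: 14.32
position: [0.4263, -0.3399, 0.0129]
ee_rot: [0.001, 0.269, 0.963, -0.0]
contact_force: [-1.5, -0.4, 3.9]
width: 0.0315
gripper_force: 89.5
```

Emit:
drive_tool([
  [[0,0,0],[0,0,2],2.5],
  [[0,0,0],[0,0,5],2.5],
  [[0,0,0],[0,0,6],2.5],
  [[0,0,0],[0,0,6],2.5],
  [[0,0,0],[0,0,5],2.5],
  [[0,0,0.17],[-0.1,5,0],2.5],
  [[0,0,0.17],[-0.1,5.4,0],2.5],
  [[0,0,0.17],[-0.1,5.4,0],2.5],
])

```text
clock: 15.32
position: [0.4225, -0.1797, 0.2521]
ee_rot: [0.0, 0.015, 1.0, 0.0]
contact_force: [1.2, -0.1, -1.0]
width: 0.0311
gripper_force: 89.6
```

Emit:
drive_tool([
  [[0,0,0.17],[-0.1,5.4,0],2.5],
  [[0,0,0.079],[0,5.4,0],2.5],
  [[0,0,0],[0,5.2,0],2.5],
  [[0,0,0],[0,4,0],2.5],
  [[0,0,0],[0,1.8,-3],2.5],
  [[0,0,0],[0,0,-4],2.5],
  [[0,0,0],[0,0,0],2.5],
])

```text
clock: 16.2
position: [0.419, 0.0371, 0.1799]
ee_rot: [-0.004, -0.107, 0.994, 0.001]
contact_force: [-0.3, -0.4, -0.6]
width: 0.0315
gripper_force: 89.6
```

```bash
python3 - <<'E'
from h import *
w,s,t=[eyes.get_image(n)[:,:,::-1].copy() for n in('wrist','scene','top')]
C=eyes.get_calibration('scene');print(proj(C,[.55,.06,.1]),proj(C,[.43,.04,.17]))
r=lambda i,a,b:cv2.resize(i,(a,b),interpolation=cv2.INTER_CUBIC)
o=np.vstack([np.hstack([r(w,400,300),r(t[170:260,160:280],400,300)]),np.hstack([r(s[120:270,150:350],400,300),r(s[170:245,200:300],400,300)])])
cv2.imwrite('pics/c6.png',o)
E
```

```text
[241.14504683 200.90784765] [278.8593529  185.85625822]
```

View pics/c6.png

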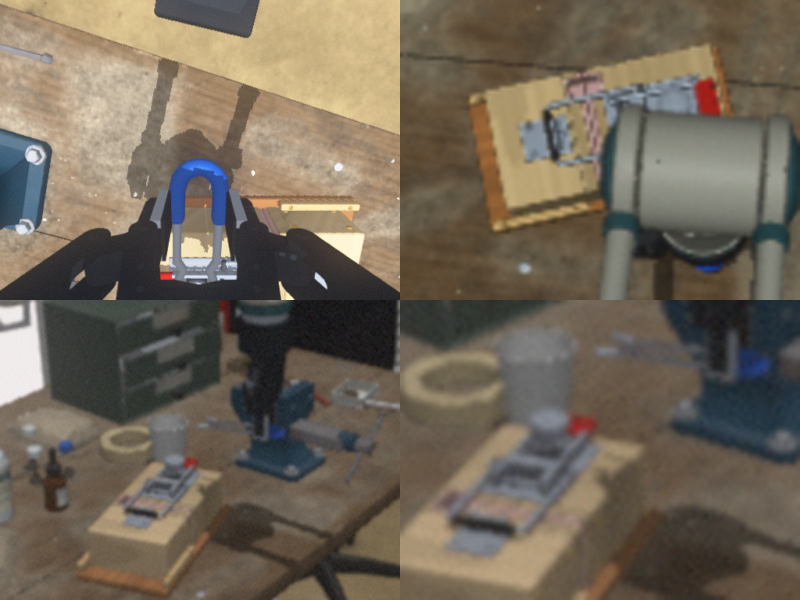

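```bash
python3 - <<'E'
from h import *
s=manip.get_state();p=s['position'];c=eyes.get_calibration('wrist');k=400/512
x=np.array([.977,.213,0]);y=np.array([-.213,.977,0]);g=p-x*.0034-[0,0,.0073];print(p,g)
for n,q in dict(back=g-.024*x,sideL=g-.017*y+[0,0,.0055],sideR=g+.017*y+[0,0,.0055],frontL=g+.016*x-.017*y).items():print(n,proj(c,q)*k)
E
```

```text
[0.42307396 0.03628975 0.18355668] [0.41975216 0.03556555 0.17625668]
back [199.78796644 162.06954226]
sideL [169.7978921  205.35793403]
sideR [229.83777302 205.31345429]
frontL [171.62339719 224.75768923]
```

The lever now lies flat with the seam shut, and the clip sits level in the jaws as predicted (bend at (200,162)). I'll go down to groove height, 0.1038, short of the lever.

Emit:
drive_tool([
  [[0,0,0],[-0.15,0,-4],2.5],
  [[0,0,0],[0,0,-3.5],2.5],
  [[0,0,0],[0,0,-0.45],2.5],
  [[0,0,0],[0,0,0],2.5],
  [[0,0,0],[0,0,0],2.5],
])

```text
clock: 16.98
position: [0.4222, 0.0363, 0.1045]
ee_rot: [0.002, -0.107, 0.994, -0.0]
contact_force: [0.4, 0.4, -1.3]
width: 0.0313
gripper_force: 89.6
```

Emit:
drive_tool([
  [[0,0,0],[1,0.22,-0.06],2.5],
  [[0,0,0],[1,0.22,0],2.5],
  [[0,0,0],[0.5,0.11,0],2.5],
  [[0,0,0],[0,0,0],2.5],
])

```text
clock: 17.48
position: [0.4461, 0.0422, 0.1022]
ee_rot: [0.0, -0.107, 0.994, 0.0]
contact_force: [-1.1, 0.1, -1.3]
width: 0.031
gripper_force: 89.6
```

Emit:
drive_tool([
  [[0,0,0],[0,0,0.13],2.5],
  [[0,0,0],[0,0,0],2.5],
  [[0,0,0],[0,0,0],2.5],
])

```text
clock: 17.85
position: [0.4453, 0.042, 0.1036]
ee_rot: [-0.0, -0.107, 0.994, 0.0]
contact_force: [-0.4, 0.2, -1.1]
width: 0.0309
gripper_force: 89.6
```

Emit:
drive_tool([
  [[0,0,0],[0.75,0.16,0],2.5],
  [[0,0,0],[0.75,0.16,0],2.5],
  [[0,0,0],[0,0,0],2.5],
])

```text
clock: 18.23
position: [0.4617, 0.0453, 0.1036]
ee_rot: [0.0, -0.107, 0.994, -0.0]
contact_force: [-0.6, -1.8, -1.0]
width: 0.0315
gripper_force: 89.6
```

Emit:
drive_tool([
  [[0,0,0],[0.5,0.11,0],2.5],
  [[0,0,0],[0.5,0.11,0],2.5],
  [[0,0,0],[0,0,0],2.5],
])

```text
clock: 18.6
position: [0.471, 0.0475, 0.1035]
ee_rot: [0.0, -0.107, 0.994, 0.0]
contact_force: [-1.5, -0.3, -0.8]
width: 0.0312
gripper_force: 89.6
```

Along −0.089 now, no vertical load. I'll push in.

Emit:
drive_tool([
  [[0,0,0],[0.4,0.09,0],2.5],
  [[0,0,0],[0.4,0.09,0],2.5],
  [[0,0,0],[0.3,0.07,0],2.5],
  [[0,0,0],[0,0,0],2.5],
])

```text
clock: 19.1
position: [0.4785, 0.0502, 0.1028]
ee_rot: [-0.003, -0.107, 0.994, 0.001]
contact_force: [-6.8, 1.1, 0.2]
width: 0.0313
gripper_force: 89.8
```

Emit:
drive_tool([
  [[0,0,0],[0.3,0.06,0],2.5],
  [[0,0,0],[0.3,0.06,0],2.5],
  [[0,0,0],[0.2,0.04,0],2.5],
  [[0,0,0],[0,0,0],2.5],
])

```text
clock: 19.6
position: [0.4805, 0.0511, 0.1017]
ee_rot: [-0.01, -0.107, 0.994, 0.0]
contact_force: [-14.7, -2.0, 4.3]
width: 0.031
gripper_force: 90.1
```

Emit:
drive_tool([
  [[0,0,0],[0.3,0.06,0.1],2.5],
  [[0,0,0],[0.2,0.04,0],2.5],
  [[0,0,0],[0,0,0],2.5],
])

```text
clock: 19.98
position: [0.482, 0.0517, 0.1019]
ee_rot: [-0.013, -0.108, 0.994, 0.0]
contact_force: [-21.0, -5.0, 6.3]
width: 0.0312
gripper_force: 90.1
```

Emit:
drive_tool([
  [[0,0,0],[0.3,0.06,0],2.5],
  [[0,0,0],[0.2,0.04,0],2.5],
  [[0,0,0],[0,0,0],2.5],
])

```text
clock: 20.35
position: [0.4831, 0.0522, 0.1012]
ee_rot: [-0.018, -0.108, 0.994, 0.0]
contact_force: [-27.0, -5.7, 8.3]
width: 0.0311
gripper_force: 90.3
```

The push has pitched the tool nose-down by about 0.036 rad and lowered it 2.5 mm, so the clip is jamming on the collar. I'll level and raise it, then keep pushing.

Emit:
drive_tool([
  [[0.0085,-0.039,0],[0,0,0.25],2.5],
  [[0,0,0],[0,0,0],2.5],
  [[0,0,0],[0,0,0],2.5],
])

```text
clock: 20.72
position: [0.4978, 0.0538, 0.1057]
ee_rot: [0.017, -0.107, 0.994, 0.003]
contact_force: [-3.7, 1.3, -10.9]
width: 0.0312
gripper_force: 89.7
```

It snapped home: along is −0.0617 against an expected −0.061. I'll undo the correction and let go.

Emit:
drive_tool([
  [[-0.0075,0.034,0],[0,0,-0.2],2.5],
  [[0,0,0],[0,0,0],2.5],
  [[0,0,0],[0,0,0],2.5],
])

```text
clock: 21.1
position: [0.5016, 0.054, 0.1055]
ee_rot: [0.005, -0.107, 0.994, 0.0]
contact_force: [2.4, 3.7, -6.3]
width: 0.0308
gripper_force: 90.5
```

Emit:
drive_tool([
  [[0,0,0],[-0.3,-0.06,-0.15],2.5],
  [[0,0,0],[0,0,0],2.5],
  [[0,0,0],[0,0,0],2.5],
])

```text
clock: 21.48
position: [0.4992, 0.0533, 0.1048]
ee_rot: [0.006, -0.107, 0.994, 0.0]
contact_force: [3.7, 3.5, -3.7]
width: 0.0309
gripper_force: 90.8
```

Emit:
drive_tool([
  [[0,0,0],[0,0,-0.1],2.5],
  [[0,0,0],[0,0,0],4.5],
  [[0,0,0],[0,0,0],4.5],
  [[0,0,0],[0,0,0],4.5],
])

```text
clock: 21.98
position: [0.4964, 0.0525, 0.1027]
ee_rot: [0.002, -0.107, 0.994, -0.0]
contact_force: [-0.8, -0.8, -0.9]
width: 0.0452
gripper_force: 0.0
```

Emit:
drive_tool([
  [[0,0,0],[0,0,2],4.5],
  [[0,0,0],[0,0,4],4.5],
  [[0,0,0],[-2,0,4],4.5],
  [[0,0,0],[-4,0,2],4.5],
  [[0,0,0],[0,0,0],4.5],
])

```text
clock: 22.6
position: [0.4348, 0.0529, 0.2242]
ee_rot: [0.004, -0.107, 0.994, -0.0]
contact_force: [0.3, 0.6, -0.9]
width: 0.0453
gripper_force: 0.0
```

```bash
python3 - <<'E'
from h import *
c=eyes.get_calibration('wrist');np.savez('w7.npz',K=c['camera_matrix'],V=c['view'])
w,s=[eyes.get_image(n)[:,:,::-1].copy() for n in('wrist','scene')]
r=lambda i,a,b:cv2.resize(i,(a,b),interpolation=cv2.INTER_CUBIC)
cv2.imwrite('pics/c7.png',np.hstack([r(w,512,384),r(s[170:245,210:266],286,384)]))
E
```

```text
(no output)
```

View pics/c7.png

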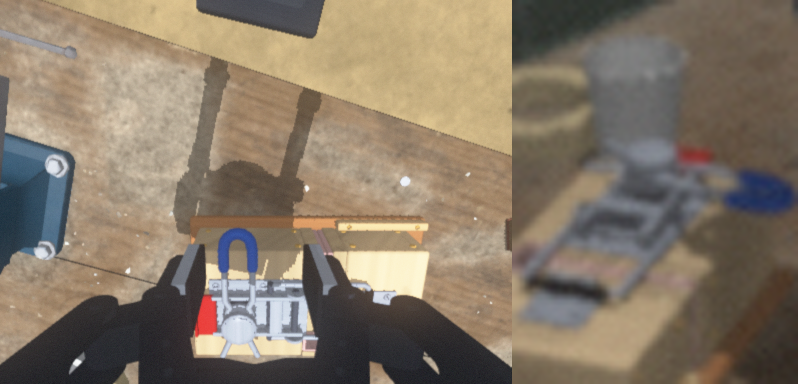

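The clip's legs pass under the stud head at (238,324), with the tips showing beyond it. The bend is at (238,229). The lever is down and the hoop is on its keeper.

```bash
python3 - <<'E'
from h import *
z=np.load('w7.npz');c=dict(camera_matrix=z['K'],view=z['V'])
b=atz(c,238,229,.0965);s=atz(c,238.5,324,.109);d=(s-b)[:2];print(b,s,np.linalg.norm(d),np.arctan2(d[1],d[0]))
E
```

```text
[0.47036223 0.04613249 0.0965    ] [0.55276907 0.06385866 0.109     ] 0.08429178493786141 0.2118770961132598
```

Emit:
drive_tool([
  [[0,0,0],[4,0.5,2],4.5],
  [[0,0,0],[5,0.5,0],4.5],
  [[0,0,0],[0,0,0],4.5],
  [[0,0,0],[0,0,0],4.5],
])

```text
clock: 23.2
position: [0.5261, 0.0628, 0.2409]
ee_rot: [0.001, -0.107, 0.994, 0.0]
contact_force: [-0.7, 0.2, 0.0]
width: 0.0449
gripper_force: 0.0
```

```bash
python3 - <<'E'
from h import *
c=eyes.get_calibration('wrist');im=eyes.get_image('wrist')[:,:,::-1].copy();cv2.imwrite('pics/w8.png',im)
print(proj(c,[.5583,.0655,.109]),proj(c,[.4725,.0465,.0965]))
hsv=cv2.cvtColor(im,cv2.COLOR_BGR2HSV);m=cv2.inRange(hsv,(105,120,40),(130,255,255))
n,l,st,ce=cv2.connectedComponentsWithStats(m);i=1+np.argmax(st[1:,4]);print('blue',st[i],ce[i])
x0,y0,w,h=st[i][:4];ys,xs=np.where(l==i);u=xs[ys<=y0+2].mean();b=atz(c,u,y0,.0985);print('back',b)
g=cv2.cvtColor(im,cv2.COLOR_BGR2GRAY);z=cv2.resize(g,None,fx=3,fy=3,interpolation=cv2.INTER_CUBIC)
C=cv2.HoughCircles(z,cv2.HOUGH_GRADIENT,1.2,20,param1=100,param2=20,minRadius=50,maxRadius=110)
for u,v,r in C[0][:12]:
    s=atz(c,u/3,v/3,.109);s2=atz(c,u/3+r/3,v/3,.109)
    if np.linalg.norm(s[:2]-[.558,.066])<.015:print('circ',u/3,v/3,s[:2],'r',np.linalg.norm(s2-s),'dist',np.linalg.norm((s-b)[:2]))
E
```

```text
[249.68533484 226.48205952] [249.02115024 118.81382189]
blue [ 228  119   41   48 1031] [247.90009699 140.59650824]
back [0.47267551 0.04573102 0.0985    ]
```

```bash
python3 - <<'E'
from h import *
c=eyes.get_calibration('wrist');g=cv2.imread('pics/w8.png',0).astype(np.float32);g=cv2.GaussianBlur(g,(0,0),.8)
gx=cv2.Sobel(g,cv2.CV_32F,1,0);gy=cv2.Sobel(g,cv2.CV_32F,0,1);t=np.linspace(0,2*np.pi,120)
b=np.array([.4727,.0457]);res=[]
for zt in(.109,):
 for dx in np.arange(-.010,.0101,.0005):
  for dy in np.arange(-.006,.0061,.0005):
   P=[.5583+dx,.0655+dy];sc=0;q0=proj(c,[*P,zt]);v=[]
   for a in t:
    q=proj(c,[P[0]+.016*np.cos(a),P[1]+.016*np.sin(a),zt]);n=(q-q0)/np.linalg.norm(q-q0);i,j=int(round(q[1])),int(round(q[0]))
    v.append(min(40,max(0,-(gx[i,j]*n[0]+gy[i,j]*n[1]))))
   res.append((np.mean(v),P))
res.sort(key=lambda r:-r[0])
for s,P in res[:8]:print(round(s,2),np.round(P,4),'dist',np.linalg.norm(np.array(P)-b).round(4))
print(g[195:262:1,249].astype(int))
E
```

```text
16.51 [0.5558 0.0595] dist 0.0842
16.1 [0.5568 0.06  ] dist 0.0853
16.08 [0.5553 0.0595] dist 0.0837
16.02 [0.5568 0.0595] dist 0.0852
15.93 [0.5563 0.0595] dist 0.0847
15.91 [0.5548 0.0595] dist 0.0833
15.91 [0.5568 0.0605] dist 0.0854
15.71 [0.5558 0.06  ] dist 0.0843
[118 114 117 125 128 126 118 103  91  97 114 125 124 117 113 118 127 133
 137 138 137 135 133 132 131 131 131 131 131 131 131 131 132 131 131 131
 130 131 131 131 130 130 130 131 130 130 128 126 124 124 128 132 134 135
 135 135 135 135 134 135 135 136 136 135 134 134 134]
```

```bash
python3 -c "
from rig import job
print(job.sign_off())"
```

```text
the job is handed in; nothing more can be done
None
```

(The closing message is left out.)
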